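Square up a microscope stage's guide rails

TASK

Turn the black knob of the swing clip on the microscope stage plate counter-clockwise until it clicks over and its finger has swung out of the corner of the two guide rails. Then pick up the steel square by its grip block, lay it flat on the plate and press it into that corner until both its outer edges are flush against the rails, and finish still holding it pressed firmly against both rails, without letting go, the other things left where they are.

Things in the scene. Friction and masses are not known exactly. Their poses are not given: they have to be found in the camera images.
- stage: grey plate 230 x 250 x 20 mm (own x, y, z), fixed to the bench; place and yaw vary. Origin at the centre of its underside, z up; at yaw 0 x points away from the robot, y to its left. On its top (20 mm above the bench) two dark steel rails form a square corner, open towards -x and -y. The pressed square's origin belongs at x 50, y 26, z 54 mm of this frame, axes parallel to the plate's
- corner (a point): the point on the plate's top where the rails' inner faces meet, at x 90, y 40, z 20 mm of the plate; same axes as the plate. The rails are 10 mm high and 15 mm wide and stop 10 mm short of this point
- far_rail: rail along the plate's y, its inner face at plate x = 90 mm and from y = -85 to 30 mm, facing -x; origin at its centre, on the plate's top
- side_rail: rail along the plate's x, its inner face at plate y = 40 mm and from x = -60 to 80 mm, facing -y; origin at its centre, on the plate's top
- clip (a joint): angle of the swing clip in rad, counter-clockwise seen from above positive: 0 at the start, its finger in the corner; 1.3 swung clear. A sprung detent holds it at either: about 0.12 N m to turn it, the hump lies at 0.65, past it the clip snaps on by itself; stops at 0 and 1.3
- clip_grip (a point): grip point of the clip's black bar knob, on its upright axis, 62 mm above the bench (plate x -25, y 90 mm). Bar 44 mm long (point x), 14 wide (y), 45 to 75 mm above the bench. x turns with the clip and points along its steel finger, 110 mm long at 33 to 40 mm above the bench; at angle 0 x points 45 degrees clockwise of the plate's x, the finger crossing over the side rail
- square: loose steel square, 0.3 to 0.5 kg, flat on the bench right of the plate: an L 8 mm thick with a grey upright grip block 36 x 20 x 52 mm (own x, y, z). Origin at the block's centre, 34 mm above the square's underside. Long leg along x: x -90 to 40, y -14 to 14 mm; short leg: x 12 to 40, y down to -78 mm. Outer edges: face x = 40 (to the far rail) and y = 14 mm (to the side rail)
- lens_a: bystander: a microscope objective, a steel cylinder 28 mm across and 46 mm tall, standing on the stage plate near the plate's near right corner; origin at the centre of its underside
- lens_b: bystander: another such objective standing on the bench, near left; origin at the centre of its underside
- slide_box: bystander: a closed flat plastic slide box 102 x 87 x 34 mm on the bench, far right; origin at the centre of its underside
- oil: bystander: a small amber bottle 34 mm across, 75 mm tall, far right; origin at the centre of its underside
- tip_box: bystander: a white pipette-tip box 120 x 80 x 60 mm on the left; origin at the centre of its underside

How it is judged:
By the outcome, as a careful person would: the job done as asked, in the order asked, and still so for the second after the job is handed in, while the arm keeps its last pose, push and grip.
It also fails if it takes over 72 s, if anything falls off the work surface, if the arm or the gripper's body presses on something with over 40 N, if the wrist force passes 120 N, or if a joint passes its speed limit or range.

ROBOT

A 6-joint arm with a two-finger parallel gripper is mounted at the origin on the work surface. World frame = base frame: x ahead of the robot, y to its left, z up, the work surface at z = 0. Lengths are in m, angles in degrees, forces in N, time in s.
With the tool pointing down it reaches from about 0.3 to 0.75 m from the base axis. Payload 8.5 kg.
Tool frame: the origin (TCP) lies at the very end of the fingers, on their centre line; the grasp point (between the pads) lies 19 mm behind it; z points along the fingers, y is the line along which they close (so a half turn about z gives the same grasp; the last joint's range is limited). The gripper opens to 85 mm and grips with 20 to 120 N. Pads are 22 mm wide; open, the fingers measure 114 mm over their backs; the gripper's body (76 mm by 85 mm) begins 54 mm behind the grasp point. The pads swing forward as they close: fully open they stand 13 mm farther back than shut.
Start: joints at [52.867, 21.807, 74.336, -0, 83.858, -12.336], TCP at [0.231, 0.499, 0.231] pointing down, gripper open.
Joint ranges: [-178.18, 178.18], [-50.72, 133.34], [12.68, 142.11], [-81.47, 261.47], [9.98, 163.14], [-165.26, 165.26]. Speed limits (degrees/s): [136.94, 136.94, 180, 180, 180, 180].

INTERFACE

Orientations are given as a 3x3 rotation matrix whose columns are the frame's x, y, z axes.
In Python, from rig import observe, cams, ticket gives the robot as it stands.
- The arm moves only by the tool move_arm, never from a script. Its arguments are lists of equal length, an entry for each row: "jaw": the finger opening in cm, from 0 to 8.54; "dp": the shift along the tool's x, y, z in cm, a list of three; "turn": the turn, a rotation vector about the tool's x, y, z in rad, a list of three. In form: {"jaw": [jaw, ...], "dp": [[tx, ty, tz], ...], "turn": [[wx, wy, wz], ...]}. A call has 1 to 12 rows; each row shifts and turns the commanded pose from where the row before left it, along the tool's axes as they then stand; what a row does not reach is not made up. A row lasts 1/12 s, in which the tool goes at most 41.7 mm and 7.16 degrees, less where a joint would pass 70% of its speed; a pose out of reach is approached as far as the arm can. A call is refused whole if a number of a shift passes 4.17 or a number of a turn 0.125, either way. A call with a gripper value outside its range is refused whole. The fingers move at their own pace and stop on an object; "force" is the grip in N (left out, the last holds). Time passes only in rows, so rows that do not move let the fingers close. It gives the time, the measured TCP pose, the force, the opening and the grip force at its end, in the units of the state.
- observe(): the state, without advancing time (a new reading comes with each control period).
- cams.get_image(name): name is "side" or "top" or "wrist"; returns (picture, depth): 384x512x3 uint8, red, green, blue; 384x512 float32, m along the optical axis (not along the pixel's ray), 0 where there is no reading.
- cams.calibration(name): a dict with "vertical_fov" (degrees; the focal length in pixels is half the picture's height over the tangent of half this angle, whatever the lens; pixels are square), "cx", "cy" (the principal point, pixels), "view" (4x4, takes a point from world to camera coordinates); the wrist camera has in their place "tool_from_camera" (4x4, takes a point from camera to tool coordinates, whose origin is the TCP and whose axes are the flange's). Camera axes: x right, y up, looking along -z (the intrinsics and any distortion apply to the point x, -y, -z); pixel columns grow to the right and rows downward; lengths in m; the calibration is good to about 2 mm. The wrist camera is an equidistant fisheye: a pixel r from the principal point sees the ray r / f radians off the axis. A picture is of the moment at which its call begins: read the wrist's pose just before it. calibration takes no time and is no camera call.
- ticket.close_job(): hands the job in; it is judged then, once.
Trained networks look in the newest picture that a camera, given by its name, has taken for a name from the list of things; names that differ only in an ending like _2 or _b are one class to them, and where a whole thing is asked for, a point or a joint stands for the part that bears it (a point fixed in the world has none). Each returns a list of dicts, best first, with "p" (0 to 1); they miss things now and then, are a little off and sometimes report something else, mostly with a low value. They report only what shows in the picture. A call takes as long as a camera call.
- cams.spot_in(camera, query): "box" ([centre column, centre row, width, height] as shares, 0 to 1, of the picture: columns of its width, rows of its height, round what is visible of it).
- cams.outline_of(camera, query): "mask" (384x512 bool, what is visible of it) and "box" ([centre column, centre row, width, height] as shares, 0 to 1, of the picture: columns of its width, rows of its height, round what is visible of it).
- cams.mark_of(camera, query): "location" ([column, row] as shares, 0 to 1, of the picture: columns of its width, rows of its height: a listed point, or the origin of a listed thing).
The state is a dict: "time_s": time; "q": joint angles; "qvel": joint speeds; "joint_efforts": joint torques, N m; "position": TCP position; "tool_rot": TCP orientation; "ft_force": force on the tool from outside, world axes, zero at the start; "wrist_torque": the same for the moment, N m; "grip_width": finger opening in m; "gripper_force": force on a finger pad.
Only numpy, scipy, OpenCV 4.12 (cv2) and the standard library are available. Lean on these libraries where they do the work, as an engineer would, in place of code of your own. Each camera call takes 0.05 s, during which the arm holds its last target. There are 200 camera calls.

## Working session

There is one attempt and no reset: what is moved stays moved. The work goes in short steps, Python scripts to look and compute and a tool call to move; the robot and the scene stay as the last step left them, time stands still between calls to the robot, and variables do not carry over. Pictures are saved under pics/ and viewed, at most 10 in all, crops included, and the job is handed in when it is done.

Besides the shell and the picture viewer there is one more tool, called by a JSON object that holds its "op" and its "data", one argument or row to a line. move_arm: Moves the arm, as the interface text tells. Its arguments: {"type":"object","properties":{"jaw":{"type":"array","items":{"type":"number"}},"dp":{"type":"array","items":{"type":"array","items":{"type":"number"}}},"turn":{"type":"array","items":{"type":"array","items":{"type":"number"}}},"force":{"type":"number"}},"required":["jaw","dp","turn"]}

```bash
ls; mkdir -p pics; cat > h.py <<'E'
import numpy as np, cv2
from rig import observe, cams, ticket
def ray(cam,u,v):
    c=cams.calibration(cam); f=192/np.tan(np.radians(c["vertical_fov"])/2)
    return c,f
def cloud(cam,depth,uv):
    """uv Nx2 pixels (col,row) -> world points with depth"""
    c,f=ray(cam,0,0); uv=np.asarray(uv,float).reshape(-1,2)
    d=depth[uv[:,1].astype(int),uv[:,0].astype(int)]
    p=np.c_[(uv[:,0]-c["cx"])/f*d,-(uv[:,1]-c["cy"])/f*d,-d]
    T=np.linalg.inv(c["view"]); return p@T[:3,:3].T+T[:3,3]
def onplane(cam,uv,z):
    c,f=ray(cam,0,0); uv=np.asarray(uv,float).reshape(-1,2)
    p=np.c_[(uv[:,0]-c["cx"])/f,-(uv[:,1]-c["cy"])/f,-np.ones(len(uv))]
    T=np.linalg.inv(c["view"]); r=p@T[:3,:3].T; o=T[:3,3]
    return o+r*((z-o[2])/r[:,2])[:,None]
def save(img,name): cv2.imwrite("pics/"+name,img[:,:,::-1])
E
python3 - <<'E'
from h import *
for n in ("top","side"):
    im,d=cams.get_image(n); save(im,n+"0.png"); np.savez(n+"0.npz",im=im,d=d)
    c=cams.calibration(n); print(n,{k:(v if k!="view" else np.round(np.linalg.inv(v)[:3,3],3)) for k,v in c.items()})
    for q in ("stage","corner","clip_grip","square","far_rail","side_rail","lens_a","slide_box","oil","tip_box"):
        r=cams.mark_of(n,q)
        for x in r[:2]:
            uv=np.array(x["location"])*[512,384]; 
            zz={"corner":.02,"clip_grip":.062,"square":.034,"far_rail":.02,"side_rail":.02,"lens_a":.02}.get(q,0)
            print(q,round(x["p"],2),uv.round(1),onplane(n,uv,zz).round(3)[0])
E
```

```text
pics
top {'vertical_fov': 48.56383414533255, 'cx': 254.58241754771018, 'cy': 185.86770241577574, 'view': array([0.479, 0.029, 1.294])}
stage 0.96 [224.2 191.7] [0.519 0.116 0.   ]
stage 0.36 [197.5 205.8] [0.479 0.198 0.   ]
corner 0.6 [203.4 165.9] [0.598 0.175 0.02 ]
clip_grip 0.76 [198.1 207.5] [0.474 0.188 0.062]
square 0.96 [372.1 200.4] [ 0.481 -0.323  0.034]
square 0.44 [211.  190.9] [0.522 0.153 0.034]
far_rail 0.67 [227.9 159.3] [0.616 0.102 0.02 ]
side_rail 0.6 [210.  189.7] [0.526 0.157 0.02 ]
lens_a 0.59 [262.9 210.5] [0.46 0.   0.02]
lens_a 0.41 [153.5 246. ] [0.362 0.329 0.02 ]
slide_box 0.73 [155.2 246.6] [0.359 0.328 0.   ]
slide_box 0.71 [325.7 117.6] [ 0.739 -0.2    0.   ]
oil 0.49 [387.7 128.5] [ 0.7   -0.389  0.   ]
tip_box 0.72 [116.  175.3] [0.578 0.444 0.   ]
side {'vertical_fov': 54.24155087173458, 'cx': 258.7590103263418, 'cy': 191.4240220737844, 'view': array([0.362, 0.784, 0.535])}
stage 0.72 [265.4 240.6] [0.523 0.124 0.   ]
stage 0.71 [252.3 143.8] [ 0.705 -0.397  0.   ]
corner 0.75 [228.1 241.1] [0.595 0.172 0.02 ]
clip_grip 0.84 [280.6 237.8] [0.477 0.183 0.062]
square 0.7 [314.3 154.4] [ 0.473 -0.296  0.034]
far_rail 0.74 [226.8 218.7] [0.627 0.092 0.02 ]
side_rail 0.77 [263.9 241.7] [0.519 0.153 0.02 ]
lens_a 0.93 [326. 326.] [0.362 0.343 0.02 ]
lens_a 0.49 [302.2 206.7] [ 0.462 -0.009  0.02 ]
slide_box 0.81 [221.6 167. ] [ 0.747 -0.197  0.   ]
oil 0.43 [255.8 144.1] [ 0.692 -0.397  0.   ]
tip_box 0.65 [185.2 352.3] [0.576 0.44  0.   ]
tip_box 0.39 [314.  153.7] [ 0.482 -0.375  0.   ]
```

```bash
python3 - <<'E'
from h import *
im=np.load("top0.npz")["im"]
a=cv2.resize(im[90:290,90:420],None,fx=2.4,fy=2.4,interpolation=cv2.INTER_CUBIC)
save(a,"topc.png"); print(a.shape)
E
```

```text
(480, 792, 3)
```

View pics/topc.png

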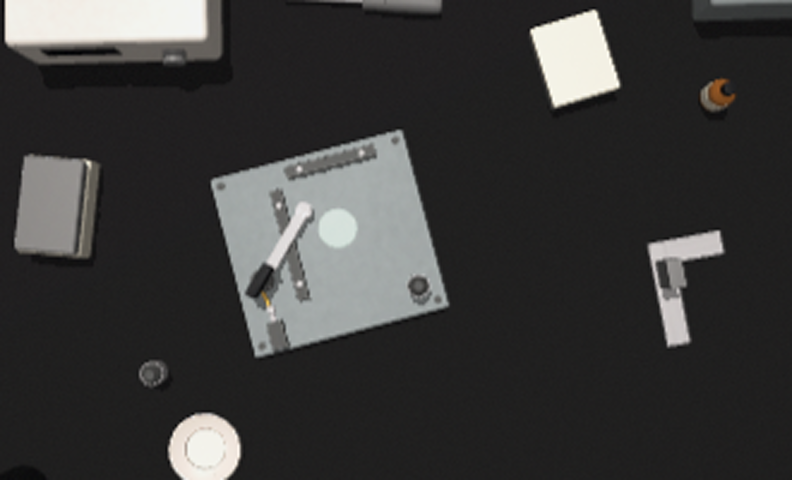

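View pics/side0.png

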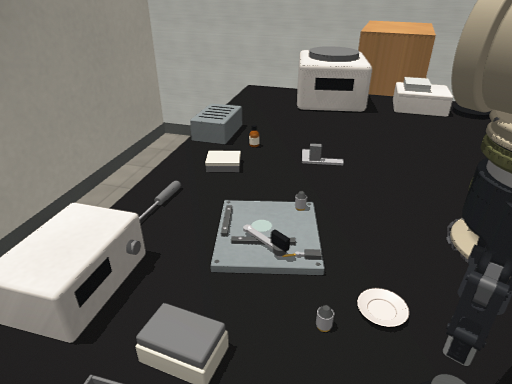

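The top crop shows the plate (crop 212–448, 130–355) yawed about +14°, with the clip knob at (262,278) and its finger tip at (305,210). The square's outer corner is at (650,243), with its grip block at (672,275). The side view agrees with this. Next I'll fit the poses.

```bash
cat >> h.py <<'E'
def fit(cam,query,z,poly,init,pick=0,im=None):
    """fit polygon (own xy) at height z to the outline mask by IoU; init x,y,yaw"""
    from scipy.optimize import minimize
    m=cams.outline_of(cam,query)[pick]["mask"]
    v,u=np.nonzero(m); w=onplane(cam,np.c_[u,v],z)[:,:2]
    return m,w
E
python3 - <<'E'
from h import *
r=cams.outline_of("top","stage"); print([ (x["p"],x["mask"].sum()) for x in r])
m=r[0]["mask"].astype(np.uint8)
cn=max(cv2.findContours(m,cv2.RETR_EXTERNAL,cv2.CHAIN_APPROX_NONE)[0],key=cv2.contourArea)
w=onplane("top",cn.reshape(-1,2),.02)[:,:2]
print("stage rect",cv2.minAreaRect((w*1000).astype(np.float32)))
d=np.load("top0.npz")["d"]
# height map
vv,uu=np.mgrid[0:384,0:512]; P=cloud("top",d,np.c_[uu.ravel(),vv.ravel()]).reshape(384,512,3)
pl=P[m>0]; print("plate z med",np.median(pl[:,2]))
r=cams.outline_of("top","square"); print([ (x["p"],x["mask"].sum()) for x in r])
m=r[0]["mask"].astype(np.uint8); v,u=np.nonzero(m)
Q=P[m>0]; print(np.percentile(Q[:,2],[5,25,50,75,95]))
low=m*(P[:,:,2]<.02); 
cn=max(cv2.findContours(low.astype(np.uint8),cv2.RETR_EXTERNAL,cv2.CHAIN_APPROX_NONE)[0],key=cv2.contourArea)
w=onplane("top",cn.reshape(-1,2),.008)[:,:2]
print("sq hull",cv2.approxPolyDP((w*1000).astype(np.float32),8,True).reshape(-1,2))
hi=Q[Q[:,2]>.05]; print("block top",len(hi),hi.mean(0),cv2.minAreaRect((hi[:,:2]*1000).astype(np.float32)))
r=cams.outline_of("top","clip_grip")
m=r[0]["mask"]; Q=P[m]; hi=Q[Q[:,2]>.065]; print("knob",len(hi),hi.mean(0) if len(hi) else 0,cv2.minAreaRect((hi[:,:2]*1000).astype(np.float32)) if len(hi) else 0, np.percentile(Q[:,2],[5,50,95]))
print(observe())
E
```

```text
[(0.67, np.int64(6266))]
stage rect ((522.4925537109375, 108.13824462890625), (229.9781494140625, 250.7143096923828), 13.424765586853027)
plate z med 0.020442007230450643
[(0.94, np.int64(610))]
[0.00390293 0.00701237 0.00925001 0.01261612 0.06147617]
sq hull [[ 523.7233  -380.26917]
 [ 504.69846 -294.71863]
 [ 386.57285 -317.59653]
 [ 389.10815 -335.79294]
 [ 452.3955  -332.1293 ]
 [ 456.0252  -308.07587]
 [ 489.36093 -303.2441 ]
 [ 499.44583 -382.35205]]
block top 97 [ 0.47388469 -0.29388431  0.12293004] ((477.12664794921875, -147.54954528808594), (352.36785888671875, 34.84781265258789), 88.86905670166016)Traceback (most recent call last):
  File "<stdin>", line 20, in <module>
IndexError: list index out of range
```

```bash
python3 - <<'E'
from h import *
o=observe(); print({k:np.round(v,3).tolist() for k,v in o.items()})
print({k:np.round(v,3).tolist() for k,v in cams.calibration("wrist").items()})
E
```

```text
{'time_s': 1.25, 'q': [52.867, 21.806, 74.336, 0.001, 83.86, -12.336], 'qvel': [-0.011, 0.023, 0.067, -0.037, -0.003, 0.046], 'joint_efforts': [0.001, -44.831, -23.147, -0.0, 0.0, 0.0], 'position': [0.231, 0.499, 0.231], 'tool_rot': [[-0.908, 0.419, -0.0], [0.419, 0.908, -0.0], [0.0, -0.0, -1.0]], 'ft_force': [0.871, 0.766, -0.333], 'wrist_torque': [-0.012, -0.012, -0.023], 'gripper_force': 0.0, 'grip_width': 0.086}
{'vertical_fov': 65.706, 'cx': 249.925, 'cy': 194.844, 'tool_from_camera': [[0.0, 0.962, 0.272, 0.069], [1.0, 0.0, -0.001, 0.001], [-0.001, 0.272, -0.962, -0.143], [0.0, 0.0, 0.0, 1.0]]}
```

{"op": "move_arm", "data": {
  "jaw": [4,4,4,4,4,4,4,4,4,4,4,4],
  "dp": [
    [-3.5,-1.78,0.3],
    [-3.5,-1.78,0.3],
    [-3.5,-1.78,0.3],
    [-3.5,-1.78,0.3],
    [-3.5,-1.78,0.3],
    [-3.5,-1.78,0.3],
    [-3.5,-1.78,0.3],
    [-3.5,-1.78,0.3],
    [-3.5,-1.78,0.3],
    [-3.8,-1.73,0.3],
    [0,0,0],
    [0,0,0]
  ],
  "turn": [
    [0,0,0],
    [0,0,0],
    [0,0,0],
    [0,0,0],
    [0,0,0],
    [0,0,0],
    [0,0,0],
    [0,0,0],
    [0,0,0],
    [0,0,0],
    [0,0,0.119],
    [0,0,0]
  ]
}}

```text
time_s: 2.25
position: [0.4776, 0.1886, 0.2009]
tool_rot: [[-0.847, 0.531, -0.001], [0.531, 0.847, -0.0], [0.0, -0.0, -1.0]]
ft_force: [-0.3, -0.3, -0.3]
grip_width: 0.0403
gripper_force: 0.0
```

```bash
cat >> h.py <<'E'
def wray(o,uv):
    c=cams.calibration("wrist"); f=192/np.tan(np.radians(c["vertical_fov"])/2)
    uv=np.asarray(uv,float).reshape(-1,2); a=uv-[c["cx"],c["cy"]]; r=np.linalg.norm(a,axis=1); th=r/f
    s=np.where(r>1e-6,np.sin(th)/np.maximum(r,1e-6),1/f)
    p=np.c_[a[:,0]*s,-a[:,1]*s,-np.cos(th)]
    T=np.array(c["tool_from_camera"]); R=np.array(o["tool_rot"]); O=np.array(o["position"])
    return O+R@T[:3,3],(R@T[:3,:3]@p.T).T,-p[:,2]
def wplane(o,uv,z):
    O,r,_=wray(o,uv); return O+r*((z-O[2])/r[:,2])[:,None]
def wcloud(o,depth,uv):
    uv=np.asarray(uv); O,r,c=wray(o,uv); d=depth[uv[:,1],uv[:,0]]; return O+r*(d/c)[:,None]
E
python3 - <<'E'
from h import *
o=observe(); im,d=cams.get_image("wrist"); save(im,"w1.png"); print(o["position"],np.round(o["tool_rot"],3).tolist())
for q,z in (("clip_grip",.062),("corner",.02),("stage",0),("side_rail",.02),("far_rail",.02)):
    for x in cams.mark_of("wrist",q)[:1]:
        uv=np.array(x["location"])*[512,384]; print(q,round(x["p"],2),uv.round(1),wplane(o,uv,z).round(4)[0])
vv,uu=np.mgrid[0:384,0:512]; uv=np.c_[uu.ravel(),vv.ravel()]
P=wcloud(o,d,uv); ok=(d.ravel()>0)&(P[:,2]>.068)&(P[:,2]<.085)&(np.hypot(P[:,0]-.477,P[:,1]-.19)<.05)
Q=P[ok]; print(len(Q),Q.mean(0) if len(Q) else 0, cv2.minAreaRect((Q[:,:2]*1000).astype(np.float32)) if len(Q) else 0)
E
```

```text
[0.47757615 0.18858303 0.20092917] [[-0.847, 0.531, -0.001], [0.531, 0.847, -0.0], [0.0, -0.0, -1.0]]
clip_grip 0.85 [253.2 185. ] [0.4803 0.1917 0.062 ]
corner 0.7 [289.1 267.7] [0.6034 0.1687 0.02  ]
stage 0.87 [212.2 232.8] [0.5189 0.1078 0.    ]
side_rail 0.56 [249.5 223.4] [0.5262 0.1586 0.02  ]
far_rail 0.94 [253.8 299.4] [0.6212 0.1058 0.02  ]
674 [0.47668599 0.19246516 0.07463065] ((477.31109619140625, 192.17227172851562), (13.427985191345215, 43.00956726074219), 57.915122985839844)
```

View pics/w1.png

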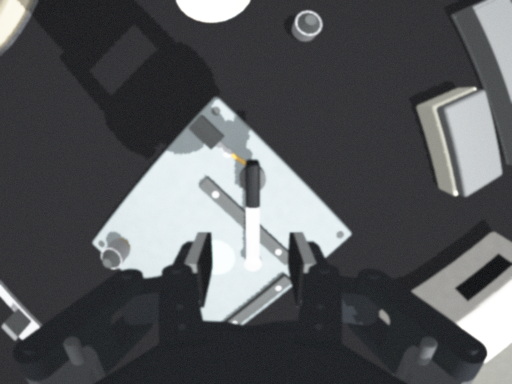

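The wrist view shows the knob upright between the fingers' line at (252,185), with the finger tip at (252,262). The depth fit puts the knob at (0.477, 0.192) with its bar at −32°, so the tool is already aligned. I'll descend and grip.

{"op": "move_arm", "data": {
  "jaw": [4,4,4,4,4,4,4,1,1,1,1,1],
  "dp": [
    [0.2,0.23,3],
    [0,0,3],
    [0,0,3],
    [0,0,3],
    [0,0,2],
    [0,0,1.3],
    [0,0,0],
    [0,0,0],
    [0,0,0],
    [0,0,0],
    [0,0,0],
    [0,0,0]
  ],
  "turn": [
    [0,0,0],
    [0,0,0],
    [0,0,0],
    [0,0,0],
    [0,0,0],
    [0,0,0],
    [0,0,0],
    [0,0,0],
    [0,0,0],
    [0,0,0],
    [0,0,0],
    [0,0,0]
  ],
  "force": 50
}}

```text
time_s: 3.55
position: [0.4757, 0.1926, 0.0496]
tool_rot: [[-0.852, 0.523, 0.0], [0.523, 0.852, -0.001], [-0.001, -0.001, -1.0]]
ft_force: [-3.2, -6.9, 2.6]
grip_width: 0.0131
gripper_force: 49.4
```

{"op": "move_arm", "data": {
  "jaw": [1,1,1,1,1,1,1,1,1,1,1,1],
  "dp": [
    [0,-0.1,0],
    [0,0,0],
    [0,0,0],
    [0,0,0],
    [0,0,0],
    [0,0,0],
    [0,0,0],
    [0,0,0],
    [0,0,0],
    [0,0,0],
    [0,0,0],
    [0,0,0]
  ],
  "turn": [
    [0,0,-0.1],
    [0,0,-0.12],
    [0,0,-0.12],
    [0,0,-0.12],
    [0,0,-0.12],
    [0,0,-0.12],
    [0,0,-0.12],
    [0,0,-0.12],
    [0,0,-0.12],
    [0,0,-0.12],
    [0,0,-0.12],
    [0,0,0]
  ]
}}

```text
time_s: 4.55
position: [0.4759, 0.1896, 0.0496]
tool_rot: [[-0.729, -0.685, 0.001], [-0.685, 0.729, -0.005], [0.003, -0.004, -1.0]]
ft_force: [-0.2, -21.4, 2.1]
grip_width: 0.0134
gripper_force: 49.7
```

{"op": "move_arm", "data": {
  "jaw": [4,4,4,4,4,4,4,4,4,4],
  "dp": [
    [0,0,0],
    [0,0,0],
    [0,0,0],
    [0,0,0],
    [0,0,-2],
    [0,0,-4],
    [0,0,-4],
    [0,0,-4],
    [0,0,-2],
    [0,0,0]
  ],
  "turn": [
    [0,0,0],
    [0,0,0],
    [0,0,0],
    [0,0,0],
    [0,0,0],
    [0,0,0],
    [0,0,0],
    [0,0,0],
    [0,0,0],
    [0,0,0]
  ]
}}

```text
time_s: 5.38
position: [0.4771, 0.1931, 0.2134]
tool_rot: [[-0.732, -0.681, 0.01], [-0.681, 0.732, 0.002], [-0.008, -0.005, -1.0]]
ft_force: [-0.2, -0.3, 0.2]
grip_width: 0.0401
gripper_force: 0.0
```

```bash
python3 - <<'E'
from h import *
o=observe(); im,d=cams.get_image("wrist"); save(im,"w2.png"); print(o["position"],np.round(o["tool_rot"],3).tolist())
vv,uu=np.mgrid[0:384,0:512]; uv=np.c_[uu.ravel(),vv.ravel()]
P=wcloud(o,d,uv); ok=(d.ravel()>0)&(P[:,2]>.068)&(P[:,2]<.085)&(np.hypot(P[:,0]-.477,P[:,1]-.19)<.05)
Q=P[ok]; print(len(Q),Q.mean(0) if len(Q) else 0, cv2.minAreaRect((Q[:,:2]*1000).astype(np.float32)) if len(Q) else 0)
for q,z in (("corner",.02),("stage",0),("side_rail",.02),("far_rail",.02)):
    for x in cams.mark_of("wrist",q)[:1]:
        uv=np.array(x["location"])*[512,384]; print(q,round(x["p"],2),uv.round(1),wplane(o,uv,z).round(4)[0])
# plate plane edges from depth: points at z in .015-.025
g=((d>0)&(P[:,2].reshape(384,512)>.014)&(P[:,2].reshape(384,512)<.026))
np.savez("w2.npz",im=im,d=d,P=P)
E
```

```text
[0.47710349 0.19306565 0.21342619] [[-0.732, -0.681, 0.01], [-0.681, 0.732, 0.002], [-0.008, -0.005, -1.0]]
595 [0.47750081 0.19082755 0.0747955 ] ((478.0364990234375, 191.17498779296875), (42.0214958190918, 12.99071216583252), 43.111576080322266)
corner 0.67 [170.7 230.1] [0.6005 0.1707 0.02  ]
stage 0.68 [169.7 153. ] [0.5313 0.1068 0.    ]
side_rail 0.86 [204.6 182.4] [0.5238 0.1628 0.02  ]
far_rail 0.76 [120.5 207.9] [0.6243 0.1029 0.02  ]
```

View pics/w2.png

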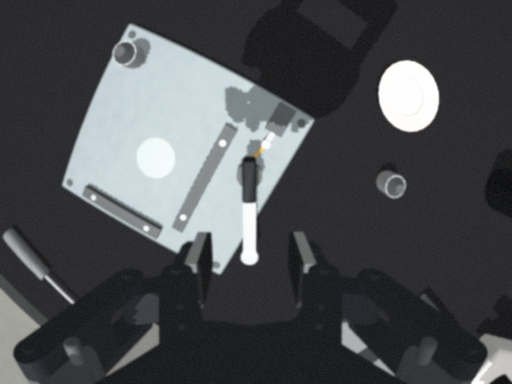

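The wrist view shows the finger, now from the knob at (248,165) to (250,258), pointing away from the corner. The bar has turned 75°, so the clip is swung clear. Next is the square.

{"op": "move_arm", "data": {
  "jaw": [5,5,5,5,5,5,5,5,5,5,5,5],
  "dp": [
    [2.83,-2.93,0],
    [2.83,-2.93,0],
    [2.83,-2.93,0],
    [2.83,-2.93,0],
    [2.83,-2.93,0],
    [2.83,-2.93,0],
    [2.83,-2.93,0],
    [2.83,-2.93,0],
    [2.83,-2.93,0],
    [2.83,-2.93,0],
    [2.83,-2.93,0],
    [2.83,-2.93,0]
  ],
  "turn": [
    [0,0,0],
    [0,0,0],
    [0,0,0],
    [0,0,0],
    [0,0,0],
    [0,0,0],
    [0,0,0],
    [0,0,0],
    [0,0,0],
    [0,0,0],
    [0,0,0],
    [0,0,0]
  ]
}}

```text
time_s: 6.63
position: [0.4936, -0.251, 0.2066]
tool_rot: [[-0.787, -0.616, -0.033], [-0.614, 0.788, -0.043], [0.052, -0.014, -0.999]]
ft_force: [-0.8, 0.1, -0.2]
grip_width: 0.0498
gripper_force: 0.0
```

{"op": "move_arm", "data": {
  "jaw": [5,5,5,5,5,5,5],
  "dp": [
    [1.43,-1.5,0],
    [0,0,0],
    [0,0,0],
    [0,0,0],
    [0,0,0],
    [0,0,0],
    [0,0,0]
  ],
  "turn": [
    [0,0,0],
    [0,0,0.12],
    [0,0,0.12],
    [0,0,0.12],
    [0,0,0.12],
    [0,0,0.068],
    [0,0,0]
  ]
}}

```text
time_s: 7.22
position: [0.4964, -0.2634, 0.2069]
tool_rot: [[-0.994, -0.102, -0.037], [-0.101, 0.994, -0.049], [0.041, -0.045, -0.998]]
ft_force: [1.1, -0.8, 0.7]
grip_width: 0.0503
gripper_force: 0.0
```

```bash
cat > sq.py <<'E'
from h import *
o=observe(); im,d=cams.get_image("wrist"); save(im,"w3.png"); print(o["position"],np.round(o["tool_rot"],3).tolist())
vv,uu=np.mgrid[0:384,0:512]; uv=np.c_[uu.ravel(),vv.ravel()]
for x in cams.mark_of("wrist","square")[:1]:
    a=np.array(x["location"])*[512,384]; print(x["p"],a.round(1),wplane(o,a,.034).round(4)[0])
m=cams.outline_of("wrist","square")[0]["mask"]
P=wcloud(o,d,uv); ok=(d.ravel()>0)&(P[:,2]>.052)&(P[:,2]<.07)&m.ravel()
Q=P[ok]; print(len(Q),Q.mean(0) if len(Q) else 0, cv2.minAreaRect((Q[:,:2]*1000).astype(np.float32)) if len(Q) else 0)
L=(m&(P[:,2].reshape(384,512)<.02)&(d>0)).astype(np.uint8)
cn=max(cv2.findContours(L,cv2.RETR_EXTERNAL,cv2.CHAIN_APPROX_NONE)[0],key=cv2.contourArea)
w=wplane(o,cn.reshape(-1,2),.008)[:,:2]
print(cv2.approxPolyDP((w*1000).astype(np.float32),6,True).reshape(-1,2).round(1).tolist())
E
python3 sq.py
```

```text
[ 0.49635367 -0.26344897  0.20693698] [[-0.994, -0.102, -0.037], [-0.101, 0.994, -0.049], [0.041, -0.045, -0.998]]
0.69 [218.4 162.2] [ 0.4782 -0.3068  0.034 ]
716 [ 0.47380337 -0.30982078  0.05986769] ((474.095458984375, -310.4817199707031), (35.76569747924805, 20.709428787231445), 8.775483131408691)
[[385.1000061035156, -312.0], [393.8999938964844, -337.0], [459.5, -327.20001220703125], [458.5, -303.5], [492.5, -299.29998779296875], [504.79998779296875, -323.6000061035156], [488.5, -331.0], [497.8999938964844, -378.3999938964844], [523.2999877929688, -380.0], [508.79998779296875, -293.0]]
```

View pics/w3.png

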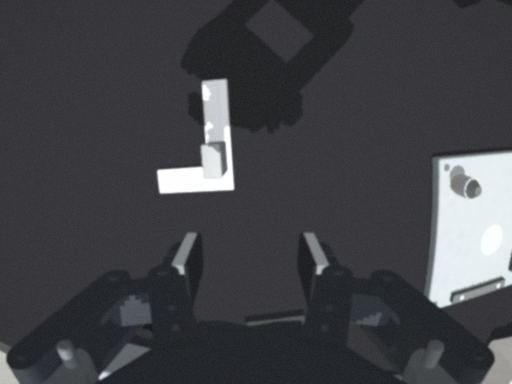

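The square is at pixel (217,160), with its outer corner at (232,190). The fit puts the block at (0.473, −0.311) with yaw about 9.3°. The tool ended slightly tilted, so I'll correct that and then align.

{"op": "move_arm", "data": {
  "jaw": [5,5,5,5,5,5,5,5],
  "dp": [
    [0,0,0],
    [1.5,-2.1,0],
    [1.58,-2.2,0],
    [0,0,3],
    [0,0,3],
    [0,0,2],
    [0,0,0],
    [0,0,0]
  ],
  "turn": [
    [-0.045,-0.041,-0.061],
    [0,0,0],
    [0,0,0],
    [0,0,0],
    [0,0,0],
    [0,0,0],
    [0,0,0],
    [0,0,0]
  ]
}}

```text
time_s: 8.03
position: [0.4732, -0.311, 0.1281]
tool_rot: [[-0.986, -0.165, -0.001], [-0.165, 0.986, 0.001], [0.001, 0.001, -1.0]]
ft_force: [-0.2, 0.4, 0.8]
grip_width: 0.05
gripper_force: 0.0
```

```bash
sed -i 's/w3.png/w4.png/' sq.py; python3 sq.py
```

```text
[ 0.47315785 -0.31103721  0.12805753] [[-0.986, -0.165, -0.001], [-0.165, 0.986, 0.001], [0.001, 0.001, -1.0]]
0.76 [251.2 198.2] [ 0.4742 -0.309   0.034 ]
1243 [ 0.47262041 -0.31149651  0.05991787] ((474.2255859375, -311.2896728515625), (36.5900764465332, 20.057861328125), 9.290593147277832)
[[384.20001220703125, -312.70001220703125], [390.3999938964844, -339.0], [483.29998779296875, -323.3999938964844], [496.5, -384.0], [526.0, -380.70001220703125], [511.20001220703125, -291.20001220703125]]
```

{"op": "move_arm", "data": {
  "jaw": [5,5,5,5,5,5,1.5,1.5,1.5,1.5,1.5,1.5],
  "dp": [
    [-0.1,0,3],
    [0,0,3],
    [0,0,2.5],
    [0,0,1.5],
    [0,0,0.9],
    [0,0,0],
    [0,0,0],
    [0,0,0],
    [0,0,0],
    [0,0,0],
    [0,0,0],
    [0,0,0]
  ],
  "turn": [
    [0,0,0],
    [0,0,0],
    [0,0,0],
    [0,0,0],
    [0,0,0],
    [0,0,0],
    [0,0,0],
    [0,0,0],
    [0,0,0],
    [0,0,0],
    [0,0,0],
    [0,0,0]
  ],
  "force": 100
}}

```text
time_s: 9.18
position: [0.4749, -0.3116, 0.021]
tool_rot: [[-0.986, -0.164, 0.002], [-0.164, 0.986, -0.003], [-0.002, -0.003, -1.0]]
ft_force: [0.3, 1.2, 6.4]
grip_width: 0.0191
gripper_force: 98.4
```

{"op": "move_arm", "data": {
  "jaw": [1.5,1.5,1.5,1.5,1.5,1.5,1.5,1.5,1.5,1.5,1.5,1.5],
  "dp": [
    [0,0,-1],
    [0,0,-2.5],
    [0,0,-3],
    [0,0,-3],
    [0,0,-1.5],
    [0,0,0],
    [-0.5,1.2,0],
    [-1.1,2.5,0],
    [-1.1,2.5,0],
    [-1.1,2.5,0],
    [-1.1,2.5,0],
    [-1.1,2.5,0]
  ],
  "turn": [
    [0,0,0],
    [0,0,0],
    [0,0,0],
    [0,0,0],
    [0,0,-0.034],
    [0,0,-0.034],
    [0,0,0],
    [0,0,0],
    [0,0,0],
    [0,0,0],
    [0,0,0],
    [0,0,0]
  ]
}}

```text
time_s: 10.18
position: [0.5004, -0.1616, 0.1292]
tool_rot: [[-0.973, -0.23, -0.001], [-0.23, 0.973, 0.0], [0.001, 0.001, -1.0]]
ft_force: [1.0, -0.9, -5.7]
grip_width: 0.0187
gripper_force: 98.5
```

{"op": "move_arm", "data": {
  "jaw": [1.5,1.5,1.5,1.5,1.5,1.5,1.5,1.5,1.5,1.5,1.5,1.5],
  "dp": [
    [-1.1,2.5,0],
    [-1.1,2.5,0],
    [-1.1,2.5,0],
    [-1.1,2.5,0],
    [-1.1,2.5,0],
    [-1.1,2.5,0],
    [-1.1,2.5,0],
    [-1.1,2.5,0],
    [-1.1,2.5,0],
    [-1.1,2.5,0],
    [-0.8,2,0],
    [0,0,0]
  ],
  "turn": [
    [0,0,0],
    [0,0,0],
    [0,0,0],
    [0,0,0],
    [0,0,0],
    [0,0,0],
    [0,0,0],
    [0,0,0],
    [0,0,0],
    [0,0,0],
    [0,0,0],
    [0,0,0]
  ]
}}

```text
time_s: 11.18
position: [0.5526, 0.1302, 0.1289]
tool_rot: [[-0.972, -0.234, -0.001], [-0.234, 0.972, 0.001], [0.001, 0.001, -1.0]]
ft_force: [-0.5, 0.2, -4.9]
grip_width: 0.019
gripper_force: 98.9
```

```bash
python3 - <<'E'
from h import *
o=observe(); p=o["position"];R=np.array(o["tool_rot"]); print(p,R.round(3).tolist(),o["ft_force"],o["grip_width"])
im,d=cams.get_image("wrist"); save(im,"w5.png"); 
vv,uu=np.mgrid[0:384,0:512]; uv=np.c_[uu.ravel(),vv.ravel()]
for q,z in (("corner",.02),("side_rail",.02),("far_rail",.02)):
    for x in cams.mark_of("wrist",q)[:1]:
        a=np.array(x["location"])*[512,384]; print(q,round(x["p"],2),a.round(1),wplane(o,a,z).round(4)[0])
E
```

```text
[0.55257693 0.13021692 0.12886027] [[-0.972, -0.234, -0.001], [-0.234, 0.972, 0.001], [0.001, 0.001, -1.0]] [-0.49328379  0.2475022  -4.86597496] 0.018971081358558715
corner 0.83 [277.  253.1] [0.6048 0.17   0.02  ]
far_rail 0.58 [467.7  71.3] [0.3769 0.3159 0.02  ]
```

View pics/w5.png

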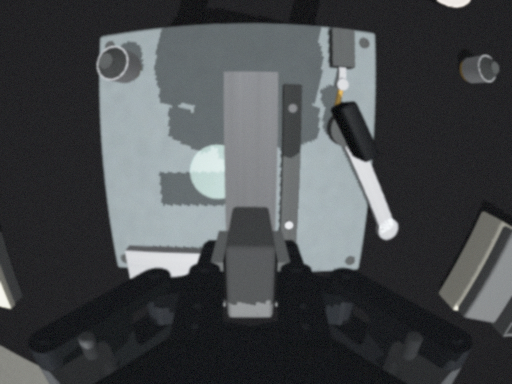

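The square is held level, with its long leg (225–280, 72–230) parallel to the side rail (283–300). The clip finger is well clear at (385,228). I'll lower it inside the corner.

{"op": "move_arm", "data": {
  "jaw": [1.5,1.5,1.5,1.5,1.5,1.5,1.5,1.5,1.5],
  "dp": [
    [0,0,2],
    [0,0,2.5],
    [0,0,2],
    [0,0,1],
    [0,0,0.5],
    [0,0,0.3],
    [0,0,0.3],
    [0,0,0.2],
    [0,0,0]
  ],
  "turn": [
    [0,0,0],
    [0,0,0],
    [0,0,0],
    [0,0,0],
    [0,0,0],
    [0,0,0],
    [0,0,0],
    [0,0,0],
    [0,0,0]
  ]
}}

```text
time_s: 12.13
position: [0.5537, 0.126, 0.0415]
tool_rot: [[-0.973, -0.231, 0.001], [-0.231, 0.973, -0.001], [-0.001, -0.001, -1.0]]
ft_force: [0.6, -0.2, -5.1]
grip_width: 0.0188
gripper_force: 98.7
```

{"op": "move_arm", "data": {
  "jaw": [1.5,1.5,1.5,1.5],
  "dp": [
    [0,0,0.1],
    [0,0,0.1],
    [0,0,0],
    [0,0,0]
  ],
  "turn": [
    [0,0,0],
    [0,0,0],
    [0,0,0],
    [0,0,0]
  ]
}}

```text
time_s: 12.47
position: [0.5539, 0.1261, 0.041]
tool_rot: [[-0.973, -0.231, 0.002], [-0.231, 0.973, -0.001], [-0.002, -0.001, -1.0]]
ft_force: [-4.7, -1.3, 9.3]
grip_width: 0.019
gripper_force: 100.9
```

{"op": "move_arm", "data": {
  "jaw": [1.5,1.5,1.5,1.5,1.5,1.5,1.5],
  "dp": [
    [-0.2,0.3,0],
    [-0.2,0.3,0],
    [-0.2,0.3,0],
    [-0.2,0.3,0],
    [-0.1,0.2,0],
    [0,0.1,0],
    [0,0,0]
  ],
  "turn": [
    [0,0,0],
    [0,0,0],
    [0,0,0],
    [0,0,0],
    [0,0,0],
    [0,0,0],
    [0,0,0]
  ]
}}

```text
time_s: 13.05
position: [0.5602, 0.1419, 0.0411]
tool_rot: [[-0.973, -0.232, 0.004], [-0.232, 0.973, -0.002], [-0.004, -0.003, -1.0]]
ft_force: [-0.8, -6.2, 6.6]
grip_width: 0.0187
gripper_force: 100.5
```

{"op": "move_arm", "data": {
  "jaw": [1.5,1.5,1.5,1.5,1.5],
  "dp": [
    [0,0.1,0],
    [0,0.1,0],
    [0,0.1,0],
    [0,0.1,0],
    [0,0,0]
  ],
  "turn": [
    [0,0,0],
    [0,0,0],
    [0,0,0],
    [0,0,0],
    [0,0,0]
  ]
}}

```text
time_s: 13.47
position: [0.5598, 0.1449, 0.0411]
tool_rot: [[-0.973, -0.232, 0.005], [-0.232, 0.973, -0.004], [-0.004, -0.005, -1.0]]
ft_force: [2.5, -10.9, 4.9]
grip_width: 0.0188
gripper_force: 100.5
```

{"op": "move_arm", "data": {
  "jaw": [1.5,1.5,1.5,1.5,1.5,1.5],
  "dp": [
    [-0.2,0,0],
    [-0.2,0,0],
    [-0.1,0,0],
    [-0.1,0,0],
    [-0.1,0,0],
    [0,0,0]
  ],
  "turn": [
    [0,0,0],
    [0,0,0],
    [0,0,0],
    [0,0,0],
    [0,0,0],
    [0,0,0]
  ]
}}

```text
time_s: 13.97
position: [0.5616, 0.1454, 0.0413]
tool_rot: [[-0.973, -0.232, -0.007], [-0.232, 0.973, -0.007], [0.008, -0.005, -1.0]]
ft_force: [-22.3, -19.4, 24.4]
grip_width: 0.0189
gripper_force: 103.0
```

{"op": "move_arm", "data": {
  "jaw": [1.5,1.5,1.5,1.5,1.5],
  "dp": [
    [0,0.1,0],
    [0,0.1,0],
    [0,0.1,0],
    [0,0,0],
    [0,0,0]
  ],
  "turn": [
    [0,0,0],
    [0,0,0],
    [0,0,0],
    [0,0,0],
    [0,0,0]
  ]
}}

```text
time_s: 14.38
position: [0.5616, 0.1456, 0.0414]
tool_rot: [[-0.973, -0.232, -0.006], [-0.232, 0.973, -0.011], [0.008, -0.01, -1.0]]
ft_force: [-20.5, -31.3, 24.0]
grip_width: 0.0188
gripper_force: 103.0
```

```bash
python3 - <<'E'
from h import *
o=observe(); print(o["wrist_torque"],o["ft_force"])
im,d=cams.get_image("wrist"); s,ds=cams.get_image("side"); t,dt=cams.get_image("top")
a=cv2.resize(im[0:300,100:420],(533,500),interpolation=cv2.INTER_CUBIC)
b=cv2.resize(s[190:290,190:340],(800-533,178),interpolation=cv2.INTER_CUBIC)
c=cv2.resize(t[130:250,160:290],(267,246),interpolation=cv2.INTER_CUBIC)
col=np.zeros((500,267,3),np.uint8); col[:178]=b; col[190:436]=c
save(np.hstack([a,col]),"w6.png")
np.savez("w6.npz",im=im,d=d,s=s,ds=ds)
E
```

```text
[-5.64924107  3.04721469  0.22905344] [-20.46642221 -31.3450094   24.04710118]
```

View pics/w6.png

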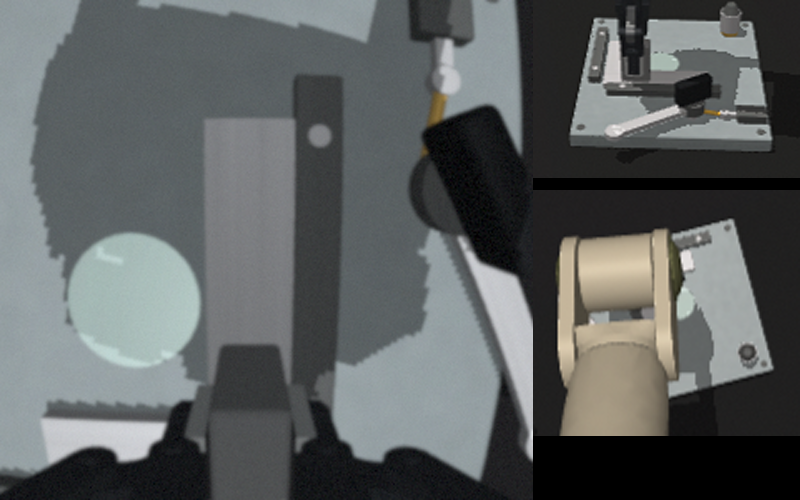

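The wrist crop shows the long leg against the side rail with no visible gap. The far rail is out of its view, so I'll enlarge the side and top views there.

```bash
python3 - <<'E'
from h import *
z=np.load("w6.npz"); s=z["s"]; t,dt=cams.get_image("top")
a=cv2.resize(s[195:250,208:268],(545,500),interpolation=cv2.INTER_CUBIC)
b=cv2.resize(t[145:180,224:250],(250,337),interpolation=cv2.INTER_CUBIC)
col=np.zeros((500,250,3),np.uint8); col[:337]=b
save(np.clip(np.hstack([a,col])*1.5,0,255).astype(np.uint8),"w7.png")
E
```

```text
(no output)
```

View pics/w7.png

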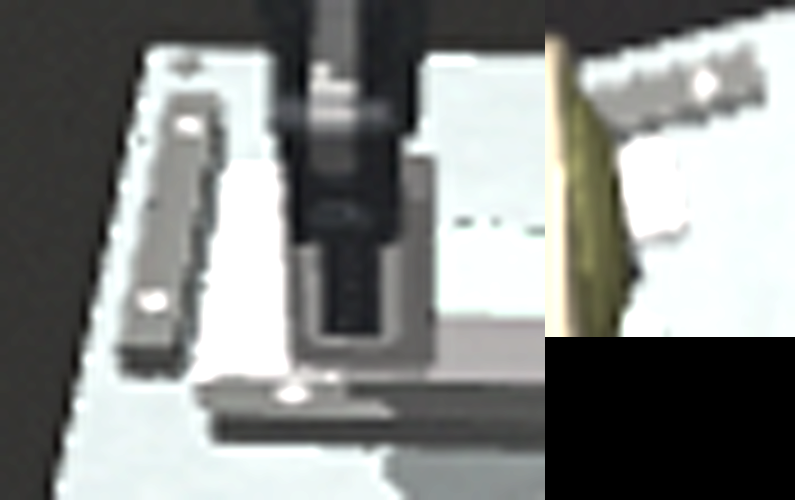

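{"op": "move_arm", "data": {
  "jaw": [1.5,1.5,1.5],
  "dp": [
    [0,0,0],
    [0,0,0],
    [0,0,0]
  ],
  "turn": [
    [0,0,0.015],
    [0,0,0],
    [0,0,0]
  ]
}}

```text
time_s: 14.83
position: [0.5616, 0.1456, 0.0414]
tool_rot: [[-0.975, -0.22, -0.006], [-0.22, 0.975, -0.012], [0.008, -0.01, -1.0]]
ft_force: [-19.2, -31.8, 23.5]
grip_width: 0.0189
gripper_force: 103.4
```

```bash
cat > st.py <<'E'
from h import *
o=observe();R=np.array(o["tool_rot"]);print(np.round(o["position"],4),np.degrees(np.arctan2(-R[1,0],-R[0,0])),o["wrist_torque"].round(2) if hasattr(o["wrist_torque"],"round") else o["wrist_torque"],np.round(o["ft_force"],1), "tool f",np.round(R.T@np.array(o["ft_force"]),1))
E
python3 st.py
```

```text
[0.5616 0.1456 0.0414] 12.71242985627144 [-5.62  3.    1.33] [-19.2 -31.8  23.5] tool f [ 25.9 -27.1 -23. ]
```

{"op": "move_arm", "data": {
  "jaw": [1.5,1.5,1.5],
  "dp": [
    [0,0,0],
    [0,0,0],
    [0,0,0]
  ],
  "turn": [
    [0,0,-0.03],
    [0,0,0],
    [0,0,0]
  ]
}}

```text
time_s: 15.08
position: [0.5618, 0.1456, 0.0414]
tool_rot: [[-0.969, -0.246, -0.005], [-0.245, 0.969, -0.011], [0.008, -0.009, -1.0]]
ft_force: [-19.1, -32.5, 23.4]
grip_width: 0.0188
gripper_force: 103.0
```

```bash
python3 st.py
```

```text
[0.5618 0.1456 0.0414] 14.21140963697397 [-5.74  2.92 -0.36] [-19.1 -32.5  23.4] tool f [ 26.7 -27.  -22.9]
```

Torque responds in both yaw directions and stays well inside the edge-contact limits, so both edges are flush. I'll set the yaw back to the middle and take out the roughly 0.6° tilt caused by the load.

{"op": "move_arm", "data": {
  "jaw": [1.5,1.5,1.5,1.5],
  "dp": [
    [0,0,0],
    [0,0,0],
    [0,0,0],
    [0,0,0]
  ],
  "turn": [
    [-0.006,-0.006,0.01],
    [-0.006,-0.006,0],
    [0,0,0],
    [0,0,0]
  ]
}}

```text
time_s: 15.42
position: [0.5619, 0.1455, 0.0411]
tool_rot: [[-0.972, -0.236, 0.004], [-0.236, 0.972, 0.004], [-0.004, 0.003, -1.0]]
ft_force: [-18.4, -32.7, 20.3]
grip_width: 0.0189
gripper_force: 102.5
```

```bash
python3 st.py
```

```text
[0.5619 0.1455 0.0411] 13.664192211276266 [-5.79  2.81 -0.32] [-18.4 -32.7  20.3] tool f [ 25.5 -27.4 -20.5]
```

{"op": "move_arm", "data": {
  "jaw": [1.5,1.5,1.5,1.5],
  "dp": [
    [0,0,0.08],
    [0,0,0.07],
    [0,0,0],
    [0,0,0]
  ],
  "turn": [
    [0.002,0.003,0],
    [0,0,0],
    [0,0,0],
    [0,0,0]
  ]
}}

```text
time_s: 15.75
position: [0.5619, 0.1455, 0.041]
tool_rot: [[-0.972, -0.236, 0.002], [-0.236, 0.972, 0.001], [-0.002, 0.0, -1.0]]
ft_force: [-23.6, -34.8, 33.3]
grip_width: 0.0191
gripper_force: 104.8
```

```bash
python3 st.py; python3 - <<'E'
from h import *
o=observe(); im,d=cams.get_image("wrist")
vv,uu=np.mgrid[0:384,0:512]; uv=np.c_[uu.ravel(),vv.ravel()]
P=wcloud(o,d,uv)
R=np.array(o["tool_rot"]); q=(P-o["position"])@R; X,Y=-q[:,0],q[:,1]
for x0 in range(-85,-20,10):
    k=(d.ravel()>0)&(abs(X*1000-x0)<5); 
    k1=k&(abs(Y)<.010)&(P[:,2]<.035); k2=k&(Y<-.03)&(Y>-.06)&(P[:,2]<.035)
    print(x0,k1.sum(),np.median(P[k1,2])*1000,k2.sum(),np.median(P[k2,2])*1000)
k=(d.ravel()>0)&(X>.018)&(X<.036)&(Y<-.035)
for y0 in range(-75,-30,10):
    k1=k&(abs(Y*1000-y0)<5)&(P[:,2]<.04); print(y0,k1.sum(),np.median(P[k1,2])*1000 if k1.sum() else 0)
E
```

```text
[0.5619 0.1455 0.041 ] 13.674033365420113 [-5.9   3.49 -0.22] [-23.6 -34.8  33.3] tool f [ 31.1 -28.2 -33.4]
-85 723 28.36664304328146 904 20.144101457525153
-75 734 28.443297900321962 912 20.13428588714922
-65 756 28.377751487466824 905 20.17780391306512
-55 731 28.321856168490285 888 20.319410185757185
-45 698 28.34172008787683 876 20.51352977028319
-35 682 28.326030328701513 851 20.623435301967973
-25 649 28.368360758550036 805 20.58991366705687
-75 172 28.45473074193136
-65 132 28.45233449750928
-55 99 28.352217415243352
-45 197 28.40549257999683
-35 66 28.338471893839742
```

The square lies flat at 28.4 mm, exactly 8 mm over the plate. Friction alone could explain part of the x force, so I'll ease the side and down pressure and push in x to confirm contact with the far rail.

{"op": "move_arm", "data": {
  "jaw": [1.5,1.5,1.5,1.5,1.5,1.5],
  "dp": [
    [0,-0.2,-0.1],
    [0,-0.2,-0.1],
    [-0.1,0,0],
    [-0.1,0,0],
    [-0.1,0,0],
    [0,0,0]
  ],
  "turn": [
    [0,0,0],
    [0,0,0],
    [0,0,0],
    [0,0,0],
    [0,0,0],
    [0,0,0]
  ]
}}

```text
time_s: 16.3
position: [0.5665, 0.1465, 0.0411]
tool_rot: [[-0.972, -0.236, 0.004], [-0.236, 0.972, 0.008], [-0.005, 0.007, -1.0]]
ft_force: [-11.2, -7.9, 10.8]
grip_width: 0.0187
gripper_force: 101.4
```

```bash
python3 st.py
```

```text
[0.5665 0.1465 0.0411] 13.661326207816604 [-2.38  1.77 -0.32] [-11.2  -7.9  10.8] tool f [ 12.7  -4.9 -10.9]
```

It had been stuck on friction and has now moved 4.7 mm. I'll keep pushing in x until the stop is clear.

{"op": "move_arm", "data": {
  "jaw": [1.5,1.5,1.5],
  "dp": [
    [-0.1,0,0],
    [-0.1,0,0],
    [0,0,0]
  ],
  "turn": [
    [0,0,0],
    [0,0,0],
    [0,0,0]
  ]
}}

```text
time_s: 16.55
position: [0.5665, 0.1465, 0.0411]
tool_rot: [[-0.972, -0.237, -0.001], [-0.237, 0.972, 0.007], [-0.001, 0.007, -1.0]]
ft_force: [-20.8, -11.6, 16.2]
grip_width: 0.0191
gripper_force: 102.4
```

{"op": "move_arm", "data": {
  "jaw": [1.5,1.5,1.5],
  "dp": [
    [-0.1,0,0],
    [-0.1,0,0],
    [0,0,0]
  ],
  "turn": [
    [0,0,0],
    [0,0,0],
    [0,0,0]
  ]
}}

```text
time_s: 16.8
position: [0.5665, 0.1465, 0.0411]
tool_rot: [[-0.972, -0.237, -0.005], [-0.237, 0.971, 0.005], [0.004, 0.007, -1.0]]
ft_force: [-30.5, -15.0, 23.0]
grip_width: 0.0192
gripper_force: 103.2
```

{"op": "move_arm", "data": {
  "jaw": [1.5,1.5,1.5,1.5,1.5],
  "dp": [
    [0.4,0,-0.05],
    [0,0.1,0],
    [0,0.1,0],
    [0,0,0],
    [0,0,0]
  ],
  "turn": [
    [0,0,0],
    [0,0,0],
    [0,0,0],
    [0,0,0],
    [0,0,0]
  ]
}}

```text
time_s: 17.22
position: [0.5665, 0.1465, 0.0413]
tool_rot: [[-0.972, -0.236, 0.004], [-0.236, 0.972, 0.005], [-0.005, 0.004, -1.0]]
ft_force: [-8.2, -18.7, 7.7]
grip_width: 0.0189
gripper_force: 100.9
```

{"op": "move_arm", "data": {
  "jaw": [1.5,1.5,1.5,1.5],
  "dp": [
    [0,0.1,0],
    [0,0.1,0],
    [0,0,0],
    [0,0,0]
  ],
  "turn": [
    [0,0,0],
    [0,0,0],
    [0,0,0],
    [0,0,0]
  ]
}}

```text
time_s: 17.55
position: [0.5666, 0.1466, 0.0412]
tool_rot: [[-0.972, -0.236, 0.005], [-0.236, 0.972, 0.002], [-0.005, 0.001, -1.0]]
ft_force: [-6.9, -29.5, 6.0]
grip_width: 0.0189
gripper_force: 101.0
```

```bash
python3 st.py
```

```text
[0.5666 0.1466 0.0412] 13.634141338861578 [-5.18  1.14 -0.21] [ -6.9 -29.5   6. ] tool f [ 13.6 -27.1  -6.1]
```

{"op": "move_arm", "data": {
  "jaw": [1.5,1.5,1.5,1.5,1.5,1.5],
  "dp": [
    [-0.1,0,0.05],
    [-0.1,0,0.05],
    [-0.1,0,0.05],
    [0,0,0.05],
    [0,0,0],
    [0,0,0]
  ],
  "turn": [
    [0,0,0],
    [0,0,0],
    [0,0,0],
    [0,0,0],
    [0,0,0],
    [0,0,0]
  ]
}}

```text
time_s: 18.05
position: [0.5665, 0.1467, 0.0411]
tool_rot: [[-0.972, -0.236, -0.001], [-0.236, 0.972, 0.0], [0.001, 0.0, -1.0]]
ft_force: [-27.1, -34.9, 31.5]
grip_width: 0.0192
gripper_force: 104.9
```

```bash
python3 st.py; python3 - <<'E'
from h import *
o=observe(); im,d=cams.get_image("wrist"); s,ds=cams.get_image("side"); t,_=cams.get_image("top")
vv,uu=np.mgrid[0:384,0:512]; uv=np.c_[uu.ravel(),vv.ravel()]
P=wcloud(o,d,uv)
R=np.array(o["tool_rot"]); q=(P-o["position"])@R; X,Y=-q[:,0],q[:,1]
for x0 in (-85,-55,-25):
    k1=(d.ravel()>0)&(abs(X*1000-x0)<5)&(abs(Y)<.010)&(P[:,2]<.035); print(x0,np.median(P[k1,2])*1000)
k=(d.ravel()>0)&(X>.018)&(X<.036)
for y0 in (-75,-55,-35):
    k1=k&(abs(Y*1000-y0)<5)&(P[:,2]<.04); print(y0,np.median(P[k1,2])*1000)
a=cv2.resize(s[195:250,208:268],(270,248),interpolation=cv2.INTER_CUBIC)
b=cv2.resize(t[145:180,224:250],(270,252),interpolation=cv2.INTER_CUBIC)
w=cv2.resize(im[0:300,100:420],(530,500),interpolation=cv2.INTER_CUBIC)
save(np.clip(np.hstack([w,np.vstack([a,b])])*1.4,0,255).astype(np.uint8),"w8.png")
E
```

```text
[0.5665 0.1467 0.0411] 13.670161820903536 [-6.22  3.84 -0.28] [-27.1 -34.9  31.5] tool f [ 34.6 -27.5 -31.5]
-85 28.465817967160856
-55 28.518744522350175
-25 28.387406624374446
-75 28.54155779650855
-55 28.446942189577495
-35 28.452354559571553
```

View pics/w8.png

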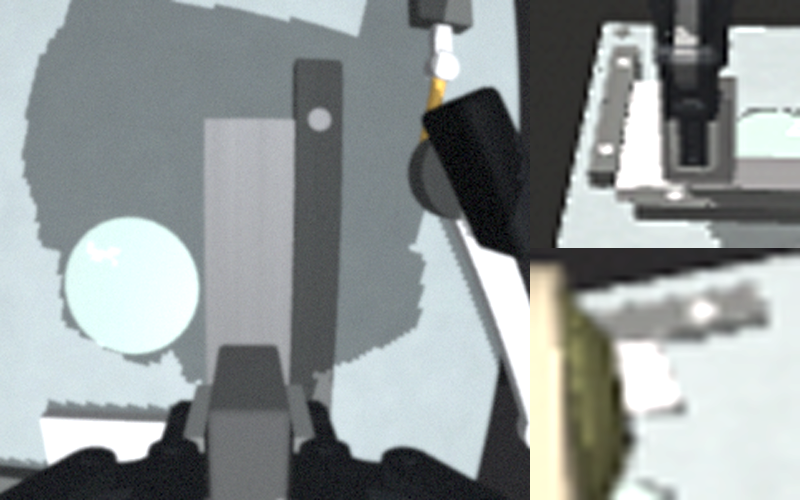

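Both rails are now in contact: the dark strip at the far rail is gone in the side view, the long leg lies along the side rail, and the square is flat and upright. The push is 35 N in x and 27 N in y. I'm handing in.

```bash
python3 -c "
from rig import ticket; print(ticket.close_job())"
```

```text
the job is handed in; nothing more can be done
None
```

The clip is swung clear (about 75°), the square lies flat in the corner against both rails, still gripped and pressed at about 35 N (far rail) and 27 N (side rail), and the job was handed in about 18 s into the 72 s limit.

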